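# Stack bearing, spacer and washer onto a sprung-catch roller shaft

### The job

Rebuild the guide-roller shaft of the shoe finishing machine: onto the upright shaft in the green holder put first the bearing, then the spacer sleeve, then the washer, pushing each one gently past the two sprung catches and fully down by feel, without forcing it, so that the three sit tight on one another on the shaft's shoulder and both catches have sprung out again over the washer. Let go of everything and leave the other things on the bench where they are.

Things in the scene. Friction and masses are not known exactly. Their poses are not given: they have to be found in the camera images.
- bearing_mid (a point): Ball bearing, a steel ring 40 mm across and 11 mm thick with a black shield ring on both faces, bore 18.4 mm, about 60 g, lying flat on the bench. Point: its centre, half-way up (5.5 mm over its underside); z is its axis. Either face may be up. The bearing, spacer and washer can each lie in any of three places.
- spacer_mid (a point): Spacer sleeve, a plain steel tube 30 mm across and 15 mm tall, bore 18.4 mm, about 30 g, standing on its end on the bench. Point: its centre, half-way up (7.5 mm over its underside); z is its axis.
- washer_mid (a point): Thick washer, a plain flat steel ring 46 mm across and 8 mm thick, bore 18.4 mm, about 60 g, lying flat on the bench. Point: its centre, half-way up (4 mm over its underside); z is its axis.
- holder: Green fixed holder: base plate 100 x 100 x 16 mm with a round collar 56 mm across (72 mm at its foot), 45 mm tall in all. Origin: centre of its underside, on the bench, on the shaft's axis. In it stands the rigid steel shaft: a thick part 27 mm across up to its shoulder, then a thin part 16 mm across, 54 mm long, of which the last 7.5 mm taper to 7 mm at the tip.
- collar_top (a point): Centre of the top face of the holder's collar, on the shaft's axis, 45 mm over the bench; z up along the shaft. The shaft is clamped at another height each time, not measured: its shoulder is 26 to 72 mm above this point, so the end of travel must be felt. Parts that are home have their centres 5.5 (bearing), 18.5 (spacer), 30 mm (washer) above the shoulder; top of the stack 34 mm.
- catch_a (a joint): Sprung brass catch, 5 mm wide, in the thin shaft: 0 when out (3.2 mm proud), grows as it is pressed in (m, up to 0.0045), about 0.002 while a part passes. Sloped above, square below: lower edge 35.5, upper end 45 mm above the shoulder. Passing both takes 3 to 10 N in all; then free travel to a firm stop, the shoulder or the part below. Over 35 N is forcing.
- catch_b (a joint): The same catch on the opposite side of the shaft, same values. The catches' direction round the shaft varies.
- seat (a joint): The shaft's shoulder: a dark steel ring 27 mm across, 3 mm thick, on a stiff spring; home for the bearing means resting on it. 0 when free, grows as it is pressed down (m): 0.001 at 15 N, 0.002 at most. Over 35 N on it is forcing.
- hammer: Bystander: hammer lying on the bench, 0.26 m long; origin under its middle.
- screwdriver: Bystander: screwdriver 170 mm long lying on the bench; origin under its middle.
- footbed: Bystander: cork footbed 234 mm long, 84 mm wide, 20 mm thick, lying flat; origin under its middle.
- glue_jar: Bystander: yellow jar 68 mm across, 100 mm tall; origin at the centre of its underside.
- rivet_tin: Bystander: open metal bowl 76 mm across, 50 mm tall; origin at the centre of its underside.
- heel_block: Bystander: black rubber heel block 55 x 60 x 22 mm; origin at the centre of its underside.
- rubber_ring: Bystander: black rubber ring 54 mm across, 18 mm tall, bore 34 mm: not one of the parts; origin at the centre of its underside.
Things that resemble listed ones, but are neither listed nor needed, are in the scene too. There is more than one size of the holder; the job needs the larger.

How it is judged:
On the way, in this order (a step that is already met when the one before it is completed fails the run):
1. the bearing is first on the shaft, below the catches and down at the shoulder (contact force between seat and bearing above 0.2 N and horizontal distance between bearing_mid and collar_top below 0.003 m and z of bearing_mid in the frame of collar_top between 0.029 and 0.08 m and (angle between bearing_mid's own z axis and vertical below 0.08 rad or angle between bearing_mid's own z axis and vertical above 3.06 rad) and horizontal distance between each of spacer_mid, washer_mid and collar_top above 0.03 m), for 0.2 s.
2. the spacer sits on the bearing, the washer not yet on the shaft (contact force between seat and bearing above 0.2 N and horizontal distance between each of bearing_mid, spacer_mid and collar_top below 0.003 m and z of bearing_mid in the frame of collar_top between 0.029 and 0.08 m and (angle between bearing_mid's own z axis and vertical below 0.08 rad or angle between bearing_mid's own z axis and vertical above 3.06 rad) and (angle between spacer_mid's own z axis and vertical below 0.08 rad or angle between spacer_mid's own z axis and vertical above 3.06 rad) and distance between spacer_mid and bearing_mid between 0.0115 and 0.0145 m and horizontal distance between washer_mid and collar_top above 0.03 m), for 0.2 s.
3. the washer sits on the spacer and both catches are out over it (contact force between seat and bearing above 0.2 N and horizontal distance between each of bearing_mid, spacer_mid, washer_mid and collar_top below 0.003 m and z of bearing_mid in the frame of collar_top between 0.029 and 0.08 m and (angle between bearing_mid's own z axis and vertical below 0.08 rad or angle between bearing_mid's own z axis and vertical above 3.06 rad) and (angle between spacer_mid's own z axis and vertical below 0.08 rad or angle between spacer_mid's own z axis and vertical above 3.06 rad) and distance between spacer_mid and bearing_mid between 0.0115 and 0.0145 m and (angle between washer_mid's own z axis and vertical below 0.08 rad or angle between washer_mid's own z axis and vertical above 3.06 rad) and distance between washer_mid and spacer_mid between 0.01 and 0.013 m and distance between washer_mid and bearing_mid between 0.023 and 0.026 m and value of joint each of catch_a, catch_b below 0.001 m), for 0.2 s.
At the end, for the whole second after the job is handed in: Bearing, spacer, washer on the shaft in this order from below, within 3 mm of its axis, upright, at rest, tight (centres 13 and 11.5 mm apart, 24.5 mm overall, within 1.5 mm); bearing resting on the shoulder ring; both catches out (under 1 mm) over the washer (all of step 3 and linear speed of each of bearing, spacer, washer below 0.02 m/s); the robot touches nothing.
It fails at once if the shaft is forced: more than 35 N on its shoulder ring or on a catch (contact force between any of seat, catch_a, catch_b and anything else above 35 N).
It fails at once if a bystander is moved by more than 20 mm (distance of any of hammer, screwdriver, footbed, glue_jar, rivet_tin, heel_block, rubber_ring from where it was at the start of the episode above 0.02 m).
It also fails if it takes over 72 s, if anything falls off the work surface, if the arm or the gripper's body presses on something with over 40 N, if the wrist force passes 120 N, or if a joint passes its speed limit or range.

### The arm

A 7-joint arm with a two-finger parallel gripper is mounted at the origin on the work surface. World frame = base frame: x ahead of the robot, y to its left, z up, the work surface at z = 0. Lengths are in m, angles in rad, forces in N, time in s.
With the tool pointing down it reaches from about 0.425 to 0.875 m from the base axis. Payload 4.7 kg.
Tool frame: the origin (TCP) lies on the centre line of the jaws, within the pads' length; the fingertips stand 25 mm ahead of it and the grasp point (between the pads) lies 6 mm ahead of it; z points along the fingers, y is the line along which they close (so a half turn about z gives the same grasp; the last joint's range is limited). The gripper opens to 87 mm and grips with 3 to 60 N. Pads are 19 mm wide; open, the fingers measure 117 mm over their backs; the gripper's body (75 mm by 190 mm) begins 51 mm behind the grasp point.
Start: joints at [1.238, 0.321, -0.07, 1.45, 0.023, 1.371, -0.057], TCP at [0.221, -0.611, 0.248] pointing down, gripper open.
Joint ranges: [-2.86, 2.86], [-0.3, 2.09], [-1.38, 1.24], [0.06, 2.45], [-1.56, 4.7], [0.09, 2.05], [-2.69, 2.69]. Speed limits (rad/s): [2.57, 2.57, 3.14, 3.14, 3.14, 3.14, 3.14].

### API

Orientations are given as a rotation vector (axis times angle).
In Python, from plant import bot gives the robot as it stands. The module is installed in compiled form; this text tells all that it offers. Calls block until the motion is done:
- bot.movep(position, orientation): joint-space move of the TCP to a pose.
- bot.servo_line(position, velocity=0.15, frame=None, contact_N=None): straight line of the TCP; frame=None keeps the orientation; velocity is the mean speed in m/s. With contact_N (N) it stops when the force on the tool has changed by that much, and returns True; else False.
- bot.move_j(angles): joint-space move.
- bot.set_gripper(opening, grasp_force=None): finger opening in m; grasp_force is the grip in N (None keeps the last); returns when the fingers have stopped.
- bot.hold(seconds).
- bot.ik(position, orientation): joint angles nearest the present ones, or None.
- bot.read_state(): the state.
- bot.camera(name): name is "side" or "top"; returns the picture (480x640x3 uint8, blue, green, red); there is no depth.
- bot.camera_info(name): a dict with "fx", "fy", "cx", "cy" (pixels), "world_from_camera" (4x4, takes a point from camera to world coordinates). Camera axes: x right, y down, z forward; pixel columns grow to the right and rows downward; lengths in m; the calibration is good to about 2 mm. A picture is of the moment at which its call begins. camera_info takes no time and is no camera call.
A pose or a line that the arm cannot do raises bot.PlanningError and nothing moves.
- bot.job_done(): hands the job in; it is judged then, once.
Trained networks look in the newest picture that a camera, given by its name, has taken for a name from the list of things; names that differ only in an ending like _2 or _b are one class to them, and where a whole thing is asked for, a point or a joint stands for the part that bears it (a point fixed in the world has none). Each returns a list of dicts, best first, with "p" (0 to 1); they miss things now and then, are a little off and sometimes report something else, mostly with a low value. They report only what shows in the picture. A call takes as long as a camera call. They do not tell look-alikes from the thing itself.
- bot.recognise(camera, query): "position" ([x, y, z] in m, in world coordinates, good to about 4 mm: the middle of the surface that is visible of it).
- bot.trace(camera, query): "pixels" (480x640 bool, what is visible of it).
The state is a dict: "t": time; "joint_pos": joint angles; "joint_velocities": joint speeds; "joint_torque": joint torques, N m; "tcp_pos": TCP position; "tool_rot": TCP orientation; "ft_force": force on the tool from outside, world axes, zero at the start; "wrist_torque": the same for the moment, N m; "grip_width": finger opening in m; "grasp_force": force on a finger pad.
Only numpy, scipy, OpenCV 4.12 (cv2) and the standard library are available. Lean on these libraries where they do the work, as an engineer would, in place of code of your own. Each camera call takes 0.05 s, during which the arm holds its last target. There are 200 camera calls.

## Working session

There is one attempt and no reset: what is moved stays moved. The work goes in short steps, each a Python script; the robot and the scene stay as the last script left them, time stands still between calls to the robot, and variables do not carry over. Pictures are saved under pics/ and viewed, at most 10 in all, crops included, and the job is handed in when it is done.

```bash
mkdir -p pics; python3 - <<'E'
from plant import bot
import cv2,numpy as np
for c in("top","side"):
    cv2.imwrite(f"pics/{c}0.png",bot.camera(c))
    i=bot.camera_info(c);print(c,i["fx"],i["cx"],i["cy"],np.round(i["world_from_camera"],4).tolist())
    for q in("bearing_mid","spacer_mid","washer_mid","holder","rubber_ring"):
        for d in bot.recognise(c,q):
            P=np.array(d["position"]);W=np.array(i["world_from_camera"]);p=np.linalg.inv(W)@np.r_[P,1]
            print(c,q,round(d["p"],2),P.round(3),(int(i["fx"]*p[0]/p[2]+i["cx"]),int(i["fy"]*p[1]/p[2]+i["cy"])))
s=bot.read_state();print({k:np.round(v,3) for k,v in s.items()})
E
```

```text
top 438.4290221554379 318.6233166642221 235.54311926069786 [[0.0209, -0.9948, 0.0994, 0.4529], [-0.9996, -0.0189, 0.0205, -0.016], [-0.0185, -0.0998, -0.9948, 0.9808], [0.0, 0.0, 0.0, 1.0]]
top bearing_mid 0.57 [ 0.607 -0.077  0.01 ] (355, 210)
top spacer_mid 0.74 [0.521 0.211 0.117] (213, 242)
top spacer_mid 0.66 [ 0.493 -0.057  0.017] (345, 261)
top washer_mid 0.52 [ 0.534 -0.266  0.005] (440, 245)
top holder 0.96 [0.376 0.123 0.01 ] (262, 313)
top holder 0.86 [0.518 0.203 0.014] (228, 247)
top rubber_ring 0.48 [ 0.706 -0.176  0.025] (401, 166)
side 606.1745342296573 325.8160143542451 236.24097166347556 [[0.9801, -0.1296, 0.1505, 0.3986], [-0.1986, -0.6329, 0.7484, -0.8521], [-0.0017, -0.7633, -0.646, 0.8094], [0.0, 0.0, 0.0, 1.0]]
side bearing_mid 0.77 [ 0.603 -0.075  0.015] (351, 283)
side bearing_mid 0.26 [ 0.668 -0.41   0.02 ] (448, 434)
side spacer_mid 0.48 [ 0.49  -0.058  0.012] (290, 287)
side washer_mid 0.91 [ 0.538 -0.278  0.008] (340, 380)
side holder 0.78 [0.511 0.192 0.013] (281, 205)
side holder 0.73 [0.376 0.108 0.012] (221, 238)
side rubber_ring 0.68 [ 0.386 -0.159  0.019] (238, 334)
{'t': np.float64(0.6), 'joint_pos': array([ 1.238,  0.321, -0.07 ,  1.451,  0.023,  1.371, -0.057]), 'joint_velocities': array([ 0.002,  0.001, -0.002, -0.001, -0.002,  0.   ,  0.003]), 'joint_torque': array([-0.0000e+00, -4.9080e+01, -4.0300e-01, -3.1261e+01, -6.4000e-02,
        3.4000e-02,  0.0000e+00]), 'tcp_pos': array([ 0.221, -0.611,  0.248]), 'tool_rot': array([ 3.094,  0.542, -0.   ]), 'ft_force': array([ 0.15 ,  0.489, -0.546]), 'wrist_torque': array([-0.044, -0.022, -0.012]), 'grasp_force': np.float64(0.0), 'grip_width': np.float64(0.087)}
```

View pics/top0.png

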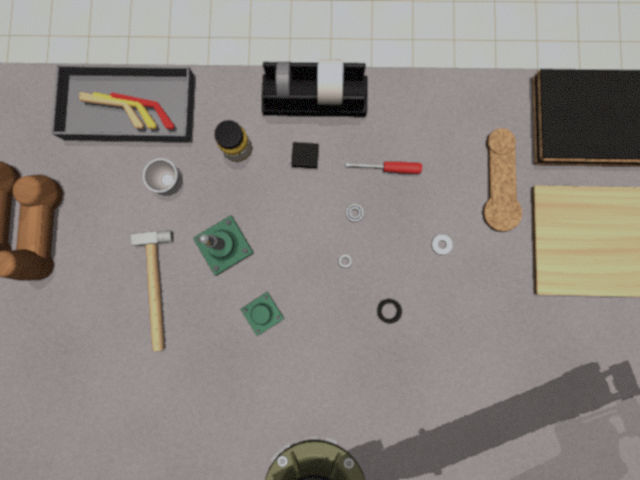

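View pics/side0.png

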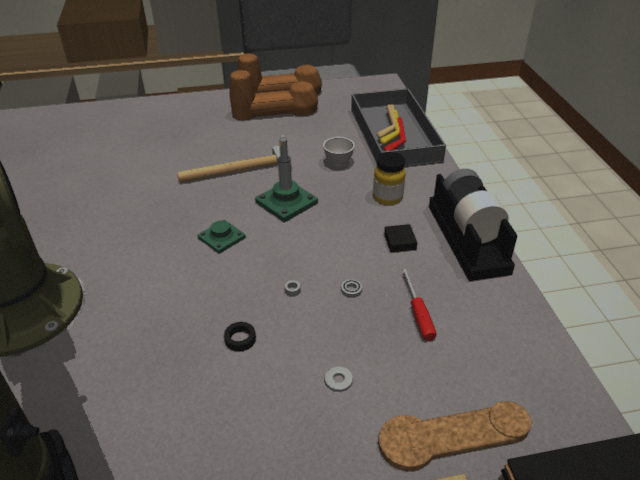

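The top view shows a large green holder with the shaft at (223,245) and a small holder without one at (262,313). The bearing is at (355,212), the spacer at (345,261), the washer at (442,244), and the black rubber ring at (389,311). Next I'll enlarge these and measure them.

```bash
cat > h.py <<'E'
from plant import bot
import cv2,numpy as np
from scipy.spatial.transform import Rotation as R
def ray(c,u,v):
    i=bot.camera_info(c);W=np.array(i["world_from_camera"])
    d=W[:3,:3]@[(u-i["cx"])/i["fx"],(v-i["cy"])/i["fy"],1];return W[:3,3],d/np.linalg.norm(d)
def onz(c,u,v,z):
    o,d=ray(c,u,v);return (o+d*(z-o[2])/d[2])
def tri(uvt,uvs):
    A=np.zeros((3,3));b=np.zeros(3)
    for c,p in(("top",uvt),("side",uvs)):
        o,d=ray(c,*p);M=np.eye(3)-np.outer(d,d);A+=M;b+=M@o
    return np.linalg.solve(A,b)
E
python3 - <<'E'
from h import *
im={c:bot.camera(c) for c in("top","side")}
for c in im:
  for q,z in(("bearing_mid",.0055),("spacer_mid",.0075),("washer_mid",.004)):
    for d in bot.trace(c,q)[:2]:
        m=d["pixels"].astype(np.uint8);y,x=np.nonzero(m)
        h=cv2.convexHull(np.c_[x,y].astype(np.int32));M=cv2.moments(h);u,v=M["m10"]/M["m00"],M["m01"]/M["m00"]
        print(c,q,round(d["p"],2),(round(u,1),round(v,1)),len(x),onz(c,u,v,z).round(4))
f=lambda c,x,y,w,h,s:cv2.resize(im[c][y:y+h,x:x+w],(w*s,h*s),interpolation=cv2.INTER_CUBIC)
a=np.vstack([f("top",185,205,80,60,5),f("side",246,130,80,48,5)])
b=np.vstack([f("top",335,200,40,30,5),f("top",325,246,40,30,5),f("top",422,229,40,30,5)])
c=np.vstack([f("side",331,268,40,30,5),f("side",272,272,40,30,5),f("side",320,365,40,30,5)])
H=a.shape[0];pad=lambda x:cv2.copyMakeBorder(x,0,H-x.shape[0],0,0,cv2.BORDER_CONSTANT)
cv2.imwrite("pics/crop.png",np.hstack([a,pad(b),pad(c)]))
E
```

```text
top bearing_mid 0.75 (354.1, 212.5) 189 [ 0.6038 -0.0743  0.0055]
top spacer_mid 0.62 (344.6, 260.8) 75 [ 0.4949 -0.0547  0.0075]
top washer_mid 0.57 (441.2, 244.0) 282 [ 0.5368 -0.2688  0.004 ]
side bearing_mid 0.5 (351.1, 288.1) 307 [ 0.6024 -0.0769  0.0055]
side spacer_mid 0.69 (291.6, 288.3) 216 [ 0.4933 -0.0571  0.0075]
side spacer_mid 0.38 (399.7, 238.0) 731 [0.7321 0.0411 0.0075]
side washer_mid 0.72 (338.0, 378.8) 540 [ 0.535 -0.271  0.004]
```

View pics/crop.png

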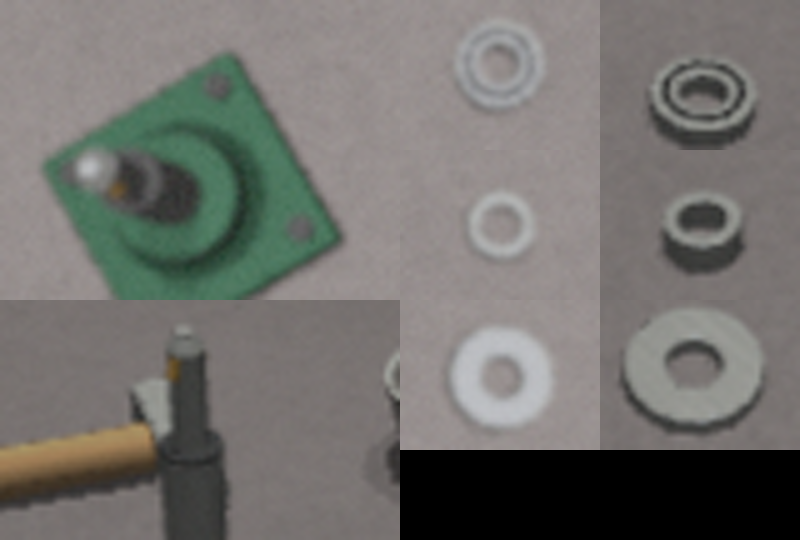

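The crop confirms all three: a bearing with a dark shield ring, a narrow tall sleeve, and a wide plain washer. The larger holder carries the shaft, with its tip at about top (204,238.6) and side (282.8,135.5).

```bash
python3 - <<'E'
from h import *
print("tip",tri((204,238.6),(282.8,135.5)).round(4))
for u,v,z in((223.5,245.6,.016),(221,244,.045)):print(onz("top",u,v,z).round(4))
for z in (.13,.15,.17):print(z,onz("top",204,238.6,z).round(4),onz("side",282.8,136,z).round(4))
# shoulder edge centre on side image
print(onz("side",246+190/5,130+148/5,.1).round(4))
# square base via green mask, side & top
for c in("top","side"):
    m=bot.camera(c);b,g,r=[m[...,k].astype(int) for k in range(3)]
    k=((g-r>25)&(g-b>8)).astype(np.uint8)
    n,l,s,ce=cv2.connectedComponentsWithStats(k)
    for j in np.argsort(-s[1:,4])[:2]+1:
        y,x=np.nonzero(l==j);h=cv2.convexHull(np.c_[x,y].astype(np.int32))
        q=cv2.approxPolyDP(h,6,True)[:,0];print(c,s[j],q.tolist(),[onz(c,*p,.016).round(3).tolist() for p in q])
fd=R.from_euler("xyz",[np.pi,0,0])
for P in([.6031,-.0756],[.494,-.056],[.536,-.27],[.52,.2]):
  for a in(0,45,90,135,-45):
    r=(R.from_euler("z",a,degrees=True)*fd).as_rotvec()
    q=bot.ik([*P,.03],r);print(P,a,None if q is None else np.round(q,2))
E
```

```text
tip [0.5243 0.2141 0.1716]
[0.5229 0.2142 0.016 ]
[0.5241 0.2129 0.045 ]
0.13 [0.5276 0.226  0.13  ] [0.5325 0.2816 0.13  ]
0.15 [0.5259 0.2203 0.15  ] [0.5286 0.2483 0.15  ]
0.17 [0.5241 0.2146 0.17  ] [0.5246 0.2149 0.17  ]
[0.5268 0.2353 0.1   ]
top [ 194  216   58   59 1413] [[251, 253], [215, 274], [194, 238], [230, 216]] [[0.508, 0.153, 0.016], [0.46, 0.23, 0.016], [0.539, 0.281, 0.016], [0.589, 0.203, 0.016]]
top [241 293  42  42 904] [[282, 318], [257, 334], [241, 309], [267, 293]] [[0.368, 0.08, 0.016], [0.332, 0.133, 0.016], [0.385, 0.17, 0.016], [0.421, 0.114, 0.016]]
side [256 187  61  30 630] [[316, 199], [282, 216], [256, 197], [299, 187]] [[0.587, 0.195, 0.016], [0.506, 0.15, 0.016], [0.46, 0.228, 0.016], [0.559, 0.247, 0.016]]
side [198 220  47  30 570] [[244, 234], [219, 249], [198, 235], [224, 220]] [[0.422, 0.107, 0.016], [0.369, 0.071, 0.016], [0.33, 0.123, 0.016], [0.385, 0.161, 0.016]]
[0.6031, -0.0756] 0 [ 0.51  0.48 -0.52  1.76  0.28  0.98 -1.7 ]
[0.6031, -0.0756] 45 [ 0.56  0.5  -0.59  1.76  0.32  0.98 -0.94]
[0.6031, -0.0756] 90 [ 0.59  0.51 -0.63  1.76  0.3
[... 369 characters left out ...]
0.75  2.02  0.27  0.9   0.63]
[0.494, -0.056] -45 [ 0.58  0.28 -0.57  2.03  0.19  0.89 -2.45]
[0.536, -0.27] 0 [ 0.69  0.43 -0.32  1.79  0.17  0.95 -1.27]
[0.536, -0.27] 45 [ 0.77  0.45 -0.42  1.78  0.22  0.96 -0.53]
[0.536, -0.27] 90 [ 0.85  0.47 -0.52  1.78  0.27  0.97  0.22]
[0.536, -0.27] 135 [ 0.86  0.47 -0.53  1.78  0.28  0.97  1.  ]
[0.536, -0.27] -45 [ 0.6   0.42 -0.22  1.79  0.11  0.94 -2.02]
[0.52, 0.2] 0 [ 0.25  0.46 -0.79  1.88  0.39  0.96 -2.28]
[0.52, 0.2] 45 [ 0.25  0.46 -0.78  1.88  0.39  0.96 -1.5 ]
[0.52, 0.2] 90 [ 0.32  0.49 -0.87  1.88  0.45  0.98 -0.76]
[0.52, 0.2] 135 [ 0.31  0.49 -0.87  1.88  0.44  0.98  0.03]
[0.52, 0.2] -45 [-1.15  0.46  0.88  1.93 -0.43  0.95 -2.42]
```

```bash
cat >> h.py <<'E'
FD=R.from_euler("x",np.pi)
def rv(a):return (R.from_euler("z",a,degrees=True)*FD).as_rotvec()
AX=np.array([.5235,.2135])
def pick(P,zt,w):
    bot.movep([*P,.10],rv(0));bot.set_gripper(w+.025,8)
    bot.servo_line([*P,zt],.12);bot.set_gripper(0,8)
    bot.set_gripper(w+.02);bot.servo_line([*P,.05],.1)
    bot.movep([*P,.05],rv(90));bot.servo_line([*P,zt],.1);bot.set_gripper(0,40)
    s=bot.read_state();print("grip",s["grip_width"],s["grasp_force"],s["t"])
    bot.servo_line([*P,.24],.25)
def st():
    s=bot.read_state();print("t",round(s["t"],2),"tcp",s["tcp_pos"].round(4) if hasattr(s["tcp_pos"],"round") else np.round(s["tcp_pos"],4),"f",np.round(s["ft_force"],1),"w",round(s["grip_width"],4),"g",round(s["grasp_force"],1));return s
E
python3 - <<'E'
from h import *
pick([.6031,-.0756],.0265,.040)
bot.movep([*AX,.225],rv(90));st()
c=[]
t=bot.camera("top");s=bot.camera("side")
f=lambda i,x,y:cv2.resize(i[y:y+100,x:x+80],(400,500),interpolation=cv2.INTER_CUBIC)
cv2.imwrite("pics/over.png",np.hstack([f(t,165,190),f(s,245,80)]))
E
```

```text
grip 0.03824587580223817 39.999473355710506 8.8167
t 10.97 tcp [0.5245 0.2116 0.2246] f [ 0.3 -0.7 -0.2] w 0.0387 g 40.0
```

View pics/over.png

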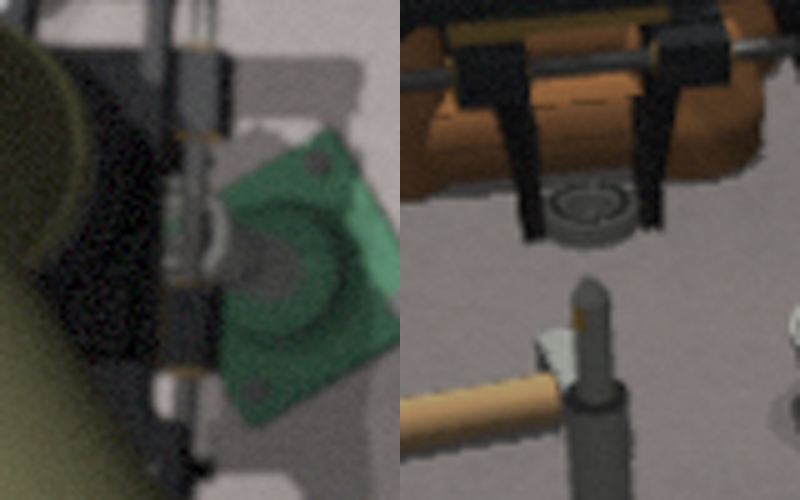

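The bearing is held level over the shaft: side crop, bearing centre (591,214), tip (591,280). I'll use the held bearing to measure the camera bias, then correct the axis.

```bash
python3 - <<'E'
from h import *
def proj(c,P):
    i=bot.camera_info(c);p=np.linalg.inv(np.array(i["world_from_camera"]))@np.r_[P,1];return np.array([i["fx"]*p[0]/p[2]+i["cx"],i["fy"]*p[1]/p[2]+i["cy"]])
bot.hold(.3);s=st();P=np.array(s["tcp_pos"])+[0,0,.0055-.0265]
print("tilt",(R.from_rotvec(s["tool_rot"]).apply([0,0,1])).round(4))
for c in("top","side"):
    bot.camera(c);print(c,"pred",proj(c,P).round(1))
    for d in bot.trace(c,"bearing_mid")[:1]:
        y,x=np.nonzero(d["pixels"]);h=cv2.convexHull(np.c_[x,y].astype(np.int32));M=cv2.moments(h)
        print(d["p"],x.min(),x.max(),y.min(),y.max(),M["m10"]/M["m00"],M["m01"]/M["m00"])
o=np.array([.5235,.2135])
for z in(.06,.117,.171):print(z,proj("top",[*o,z]).round(1),proj("side",[*o,z]).round(1))
E
```

```text
t 11.37 tcp [0.5238 0.213  0.225 ] f [ 0.4  0.3 -1.3] w 0.0385 g 40.0
tilt [-1.e-04  1.e-04 -1.e+00]
top pred [199.6 237. ]
0.67 198 211 226 245 203.71428571428572 235.83004926108376
side pred [281.7 121.7]
0.74 324 352 366 391 338.17003219198125 378.45185835528235
0.06 [219.  243.7] [284.8 181. ]
0.117 [212.  241.4] [283.6 158.5]
0.171 [204.4 238.9] [282.3 136. ]
```

```bash
python3 - <<'E'
from h import *
A=[.5232,.2145]
bot.servo_line([*A,.203],.1);bot.hold(.15);st()
r=bot.servo_line([*A,.09],.035,contact_N=13);print(r);st()
E
```

```text
t 12.08 tcp [0.5234 0.2147 0.2035] f [-0.3 -1.  -0.2] w 0.0385 g 40.0
True
t 13.88 tcp [0.5235 0.215  0.142 ] f [-3.1 -2.4 12.1] w 0.0383 g 40.0
```

```bash
python3 - <<'E'
from h import *
bot.set_gripper(.065);st();bot.servo_line([.5232,.2145,.245],.25)
pick([.494,-.056],.031,.030)
A=[.5230,.2142]
bot.movep([*A,.235],rv(90));bot.servo_line([*A,.210],.1);bot.hold(.15);st()
t=bot.camera("side");cv2.imwrite("pics/sp.png",cv2.resize(t[90:210,235:335],(600,720)[:2],interpolation=cv2.INTER_CUBIC)[:600])
r=bot.servo_line([*A,.14],.035,contact_N=13);print(r);st()
E
```

```text
t 14.65 tcp [0.5236 0.216  0.1412] f [ 1.1  0.3 -1. ] w 0.0647 g 0.0
grip 0.02856310895809467 40.00051913782954 21.3917
t 23.98 tcp [0.5233 0.2141 0.2105] f [-0.3 -0.4 -0.1] w 0.0282 g 40.0
True
t 25.42 tcp [0.5232 0.2153 0.1584] f [-1.6 -1.5  9.8] w 0.0285 g 40.0
```

View pics/sp.png

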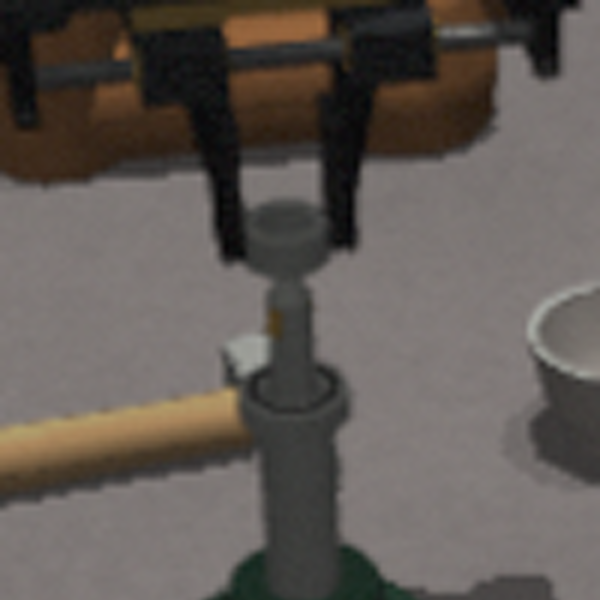

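The image shows the bearing level on the shoulder (290,400). The spacer stopped at 0.1274, which is where it should sit on the bearing. The washer is next.

```bash
python3 - <<'E'
from h import *
A=[.5230,.2142]
bot.set_gripper(.06);st();bot.servo_line([*A,.245],.25)
pick([.536,-.27],.0265,.046)
bot.movep([*A,.235],rv(90));bot.servo_line([*A,.205],.1);bot.hold(.15);st()
r=bot.servo_line([*A,.15],.035,contact_N=13);print(r);st()
E
```

```text
t 26.25 tcp [0.5233 0.2164 0.158 ] f [ 0.1  0.2 -0.2] w 0.0597 g 0.0
grip 0.04411063416394802 39.999575825240754 33.7417
t 37.11 tcp [0.5233 0.2144 0.2055] f [-0.9  0.2 -0.5] w 0.0439 g 40.0
True
t 38.17 tcp [0.5233 0.2152 0.168 ] f [-2.7 -2.6 11. ] w 0.0439 g 40.0
```

```bash
python3 - <<'E'
from h import *
A=[.5230,.2142]
bot.set_gripper(.075);st();bot.servo_line([*A,.26],.2);bot.movep([.50,-.1,.30],rv(90));bot.hold(.3);st()
t=bot.camera("side");u=bot.camera("top")
f=lambda i,x,y:cv2.resize(i[y:y+75,x:x+50],(400,600),interpolation=cv2.INTER_CUBIC)
cv2.imwrite("pics/fin.png",np.hstack([f(t,258,125),f(u,185,205)]))
E
```

```text
t 38.99 tcp [0.5233 0.2157 0.1672] f [ 0.3 -0.  -0.2] w 0.075 g 0.0
t 41.12 tcp [ 0.5002 -0.099   0.3   ] f [-0.1 -0.2  0.3] w 0.0751 g 0.0
```

View pics/fin.png

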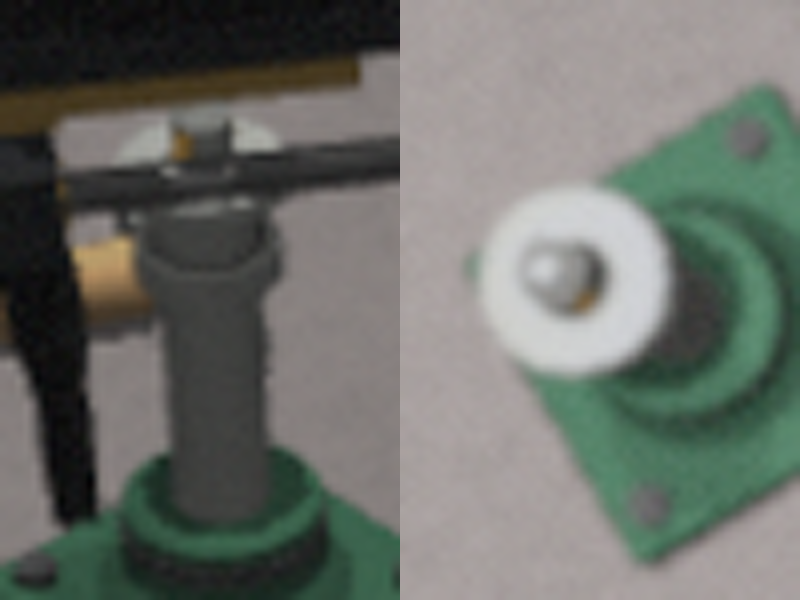

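The top view shows the washer level on the shaft at (575,280) with a catch out at (585,298), but the gripper blocks the side view. I'll move it aside and look once more.

```bash
python3 - <<'E'
from h import *
bot.movep([.65,-.2,.30],rv(90));bot.hold(.3)
t=bot.camera("side")
cv2.imwrite("pics/fin2.png",cv2.resize(t[125:185,245:325],(800,600),interpolation=cv2.INTER_CUBIC));st()
E
```

```text
t 42.32 tcp [ 0.6496 -0.2     0.3013] f [-0.5 -0.4  0.5] w 0.075 g 0.0
```

View pics/fin2.png

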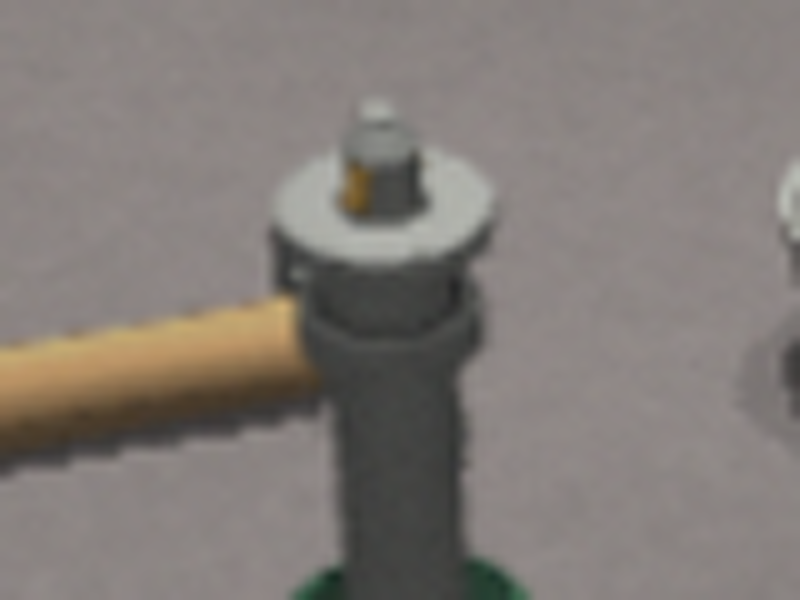

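The stack is level and tight: bearing (390,320), spacer (385,290) and washer (385,210). Both catches are out over the washer, at (355,190) and (420,165).

```bash
python3 -c "
from plant import bot
print(bot.job_done())"
```

```text
the job is handed in; nothing more can be done
None
```

The shaft is rebuilt and handed in at about 42 s: bearing, spacer and washer sit tight on the shoulder with both catches out over the washer. Each push stopped at a threshold of about 13 N, and the hand-in call returned no verdict.

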